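# Get the spice jar from behind the bottles and weigh it

### The job

The blue-lidded spice jar has to be weighed, but the three tall bottles crowd it in at the back of the dark steel bottle tray: first stand all three bottles upright in the empty aluminium side tray, then set the blue-lidded jar down gently in the middle of the scale's plate and leave it there. Then stand every bottle back in the bottle tray on the very spot it came from. Do not knock a bottle over, and leave the white-lidded and black-lidded jars where they are.

Things in the scene. Friction and masses are not known exactly. Their poses are not given: they have to be found in the camera images.
- oil_bottle: amber glass bottle, upright, 215 mm tall. Round body 64 mm wide up to 135 mm above its foot, shoulder tapering up to 172 mm, then a yellow cap 32 mm wide from 178 to 215 mm, to be gripped from above. About 0.4 kg. Origin: centre of its underside; z up. Starts beside or in front of the blue-lidded jar (varies); it must go back to that starting place, so note it first.
- vinegar_bottle: green glass bottle, upright, 215 mm tall. Round body 64 mm wide up to 135 mm above its foot, shoulder tapering up to 172 mm, then a green cap 32 mm wide from 178 to 215 mm, to be gripped from above. About 0.4 kg. Origin: centre of its underside; z up. Starts beside or in front of the blue-lidded jar (varies); it must go back to that starting place, so note it first.
- sauce_bottle: dark brown bottle, upright, 215 mm tall. Round body 64 mm wide up to 135 mm above its foot, shoulder tapering up to 172 mm, then a red cap 32 mm wide from 178 to 215 mm, to be gripped from above. About 0.4 kg. Origin: centre of its underside; z up. Starts beside or in front of the blue-lidded jar (varies); it must go back to that starting place, so note it first.
- blue_jar: round steel spice jar with a blue lid, 78 mm tall: body 54 mm in diameter, lid 55 mm in diameter over the top 22 mm, about 0.18 kg. Origin: centre of its underside, z up along its axis. To be weighed. Starts at the far (+x) end of the bottle tray, a bottle in front of it and one at each side, axes 60 to 85 mm from its own, too close for a gripper to come down.
- white_jar: round steel spice jar with a white lid, 78 mm tall: body 54 mm in diameter, lid 55 mm in diameter over the top 22 mm, about 0.18 kg. Origin: centre of its underside, z up along its axis. It stands in the near part of the bottle tray (left or right varies); leave it alone.
- black_jar: round steel spice jar with a black lid, 78 mm tall: body 54 mm in diameter, lid 55 mm in diameter over the top 22 mm, about 0.18 kg. Origin: centre of its underside, z up along its axis. It stands in the near part of the bottle tray (left or right varies); leave it alone.
- bottle_tray: shallow dark steel tray, fixed, 325 mm (its x) by 265 mm (its y) over the flange, 20 mm deep; inside 299 by 239 mm, floor 3 mm above the table, rim 21 mm above the table. Origin: centre of its underside; its x axis points away from the robot, turned up to 0.1 rad.
- side_tray: empty shallow aluminium tray, fixed, left or right of the bottle tray; 325 mm (its x) by 176 mm (its y) over the flange, 20 mm deep; inside 299 by 150 mm, floor 3 mm and rim 21 mm above the table: the bottles fit in a row along its x axis. Origin: centre of its underside; its x axis points away from the robot, turned up to 0.1 rad.
- scale: white bench scale with a steel weighing plate, fixed, on the other side of the bottle tray from the side tray. The plate is 140 mm (x) by 150 mm (y), its top 40 mm above the table (the plate does not give); the origin is on the table under the plate's centre. The lower display strip is on the side towards the robot (-x), which may be turned up to 0.3 rad.

How it is judged:
By the outcome, as a careful person would: the job done as asked, in the order asked, and still so for the second after the job is handed in, with the robot touching nothing.
It also fails if it takes over 128 s, if anything falls off the work surface, if the arm or the gripper's body presses on something with over 40 N, if the wrist force passes 120 N, or if a joint passes its speed limit or range.

### The arm

A 6-joint arm with a two-finger parallel gripper is mounted at the origin on the work surface. World frame = base frame: x ahead of the robot, y to its left, z up, the work surface at z = 0. Lengths are in mm, angles in degrees, forces in N, time in s.
With the tool pointing down it reaches from about 350 to 850 mm from the base axis. Payload 8.1 kg.
Tool frame: the origin (TCP) lies where the fingers leave the gripper's body, on its centre line; the fingertips stand 73 mm ahead of it and the grasp point (between the pads) lies 54 mm ahead of it; z points along the fingers, y is the line along which they close (so a half turn about z gives the same grasp; the last joint's range is limited). The gripper opens to 85 mm and grips with 20 to 120 N. Pads are 22 mm wide; open, the fingers measure 114 mm over their backs; the gripper's body (76 mm by 85 mm) begins 54 mm behind the grasp point. The pads swing forward as they close: fully open they stand 13 mm farther back than shut.
Start: joints at [67.815, 7.471, 85.268, -0, 87.261, -4.893], TCP at [178.322, 572.894, 303.892] pointing down, gripper open.
Joint ranges: [-169.43, 169.43], [-51.17, 129.36], [1.28, 143.12], [-76.62, 256.62], [0, 156.53], [-152.29, 152.29]. Speed limits (degrees/s): [136.94, 136.94, 159.86, 180, 180, 180].

### API

Orientations are given as [roll, pitch, yaw] about the fixed x, y, z axes, in that order (R = Rz(yaw) Ry(pitch) Rx(roll)).
In Python, from bench import sense, optics, r gives the robot as it stands.
- The arm moves only by the tool servo_tool, never from a script. Its argument "plan" is a list that holds one entry, the list of rows, each a list of 5 numbers: the shift along the world's x, y, z in m, then the turn about the world's z in degrees, then the finger opening in m, from 0 to 0.0854. A call has 1 to 10 rows; each row shifts and turns the commanded pose from where the row before left it; what a row does not reach is not made up. A row lasts 1/10 s, in which the tool goes at most 50 mm and 8.59 degrees, less where a joint would pass 70% of its speed; a pose out of reach is approached as far as the arm can. A call is refused whole if a number of a shift passes 0.05 or a number of a turn 8.59, either way. A call with a gripper value outside its range is refused whole. The fingers move at their own pace and stop on an object; "force" is the grip in N (left out, the last holds). Time passes only in rows, so rows that do not move let the fingers close. It gives the time, the measured TCP pose, the force, the opening and the grip force at its end, in the units of the state.
- sense(): the state, without advancing time (a new reading comes with each control period).
- optics.snapshot(name): name is "scene" or "top" or "wrist"; returns a dict with "frame" (384x512x3 uint8, blue, green, red), "fx", "fy", "cx", "cy" (pixels), "cam_to_world" (4x4, takes a point from camera to world coordinates). Camera axes: x right, y down, z forward; pixel columns grow to the right and rows downward; lengths in mm; the calibration is good to about 2 mm. A picture is of the moment at which its call begins. There is no depth.
- r.hand_in(): hands the job in; it is judged then, once.
The state is a dict: "time": time; "joint_pos": joint angles; "qd": joint speeds; "joint_efforts": joint torques, N m; "tool_pos": TCP position; "tcp_rot": TCP orientation; "ft_force": force on the tool from outside, world axes, zero at the start; "wrist_torque": the same for the moment, N m; "finger_gap": finger opening in mm; "grip_force": force on a finger pad.
Only numpy, scipy, OpenCV 4.12 (cv2) and the standard library are available. Lean on these libraries where they do the work, as an engineer would, in place of code of your own. Each camera call takes 0.05 s, during which the arm holds its last target. There are 200 camera calls.

## Working session

There is one attempt and no reset: what is moved stays moved. The work goes in short steps, Python scripts to look and compute and a tool call to move; the robot and the scene stay as the last step left them, time stands still between calls to the robot, and variables do not carry over. Pictures are saved under pics/ and viewed, at most 14 in all, crops included, and the job is handed in when it is done.

Besides the shell and the picture viewer there is one more tool, called after ">>>" as name(argument=value, ...) on one line, values as JSON. servo_tool: Moves the arm, as the interface text tells. Its arguments: {"type":"object","properties":{"plan":{"type":"array"},"force":{"type":"number"}},"required":["plan"]}

```bash
mkdir -p pics; ls; python3 - <<'E'
from bench import sense, optics, r
import cv2, numpy as np
s=sense(); print(s)
for n in ("top","scene"):
    d=optics.snapshot(n); cv2.imwrite(f"pics/{n}0.png",d["frame"]); np.savez(f"{n}0.npz",**d)
    print(n,d["fx"],d["fy"],d["cx"],d["cy"],np.round(d["cam_to_world"],3).tolist())
E
```

```text
pics
{'time': 0.0, 'joint_pos': array([ 6.78138403e+01,  7.51574902e+00,  8.53311971e+01, -2.62093385e-05,
        8.72619079e+01, -4.89438379e+00]), 'qd': array([-0.03354608,  0.07827087, -0.08992546,  0.00556474,  0.01433735,
       -0.08467614]), 'joint_efforts': array([-1.21906094e-03, -5.69414985e+01, -5.00539076e+01, -3.14190293e-04,
        1.51241227e-02, -3.93845276e-07]), 'tool_pos': array([178.17182833, 572.4851038 , 302.8192487 ]), 'tcp_rot': array([-1.79891541e+02, -9.26126300e-03,  1.62708217e+02]), 'ft_force': array([0.68693141, 0.1885728 , 0.4572954 ]), 'wrist_torque': array([-0.0177714 ,  0.0384206 ,  0.02705432]), 'grip_force': 0.0, 'finger_gap': 85.35935269624642}
top 494.827115469543 494.827115469543 259.92033137680176 194.2294856159145 [[-0.004, -0.983, 0.182, 330.021], [-1.0, 0.0, -0.02, 8.667], [0.02, -0.182, -0.983, 1291.532], [0.0, 0.0, 0.0, 1.0]]
scene 361.47962255945635 361.47962255945635 260.850248533195 189.78272447586343 [[0.494, 0.564, -0.662, 1113.218], [0.869, -0.336, 0.362, -288.179], [-0.018, -0.755, -0.656, 542.302], [0.0, 0.0, 0.0, 1.0]]
```

View pics/top0.png

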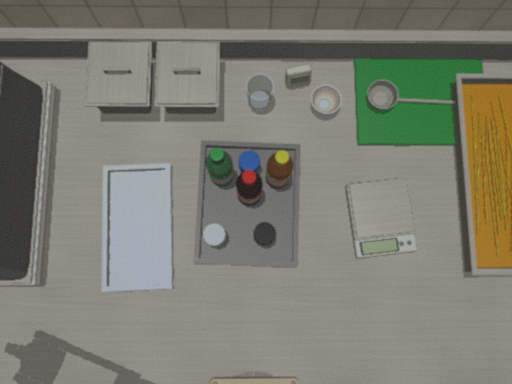

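View pics/scene0.png

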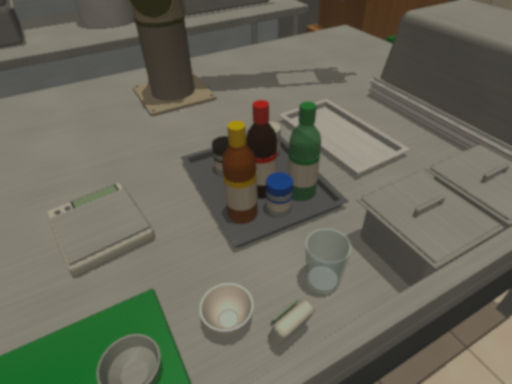

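The top view shows the caps: green at (217,154), yellow (282,156), red (249,176). The lids are blue (249,160), white (214,235) and black (264,234). The side tray is on the left, about (102..172, 164..291), and the scale is on the right, about (348..414, 178..257). The scene view agrees with this.

```bash
cat > h.py <<'E'
import cv2, numpy as np
from bench import sense, optics, r
def load(n): return dict(np.load(n+"0.npz"))
def ray(d,uv):
    T=d["cam_to_world"]; v=np.array([(uv[0]-d["cx"])/d["fx"],(uv[1]-d["cy"])/d["fy"],1.])
    w=T[:3,:3]@v; return T[:3,3],w/np.linalg.norm(w)
def plane(d,uv,z):
    o,w=ray(d,uv); return o+w*(z-o[2])/w[2]
def cross(a,ua,b,ub):
    A=np.zeros((3,3));y=np.zeros(3)
    for d,u in((a,ua),(b,ub)):
        o,w=ray(d,u); P=np.eye(3)-np.outer(w,w); A+=P; y+=P@o
    return np.linalg.solve(A,y)
RNG=dict(yellow=((22,170,110),(34,255,255)),green=((50,150,70),(75,255,255)),red=((173,170,90),(180,255,255)),red2=((0,190,90),(6,255,255)),blue=((100,130,60),(125,255,255)))
def blob(d,c,roi):
    x0,y0,x1,y1=roi; h=cv2.cvtColor(d["frame"],cv2.COLOR_BGR2HSV)
    m=cv2.inRange(h,*map(np.array,RNG[c]))
    if c=="red": m|=cv2.inRange(h,*map(np.array,RNG["red2"]))
    k=np.zeros_like(m); k[y0:y1,x0:x1]=m[y0:y1,x0:x1]
    n,l,s,ce=cv2.connectedComponentsWithStats(k)
    i=1+np.argmax(s[1:,4]); return ce[i],s[i]
E
python3 - <<'E'
from h import *
t,s=load("top"),load("scene")
Z=dict(green=199.5,yellow=199.5,red=199.5,blue=70)
for c in Z:
    a,sa=blob(t,c,(190,135,310,275)); b,sb=blob(s,c,(180,90,330,225))
    print(c,a.round(1),sa,b.round(1),sb,"top",plane(t,a,Z[c]).round(1),"tri",cross(t,a,s,b).round(1))
for n,p in dict(white=(214,235),black=(264,234)).items(): print(n,plane(t,p,80).round(0))
g=cv2.cvtColor(t["frame"],cv2.COLOR_BGR2GRAY)
big=lambda x0,y0,x1,y1:cv2.resize(t["frame"][y0:y1,x0:x1],None,fx=5,fy=5,interpolation=cv2.INTER_CUBIC)
a=big(335,165,430,265); b=big(210,140,290,190)
a=cv2.convertScaleAbs(a,alpha=1.6,beta=-80)
cv2.imwrite("pics/crop1.png",a); 
o=np.zeros((500,800,3),np.uint8); o[:250,:400]=b
c=cv2.resize(s["frame"][95:150,220:325],None,fx=4,fy=4,interpolation=cv2.INTER_CUBIC); o[250:250+c.shape[0],:c.shape[1]]=c
cv2.imwrite("pics/crop2.png",o)
# side tray outline
m=(g>150).astype(np.uint8)*255; k=np.zeros_like(m); k[155:300,90:182]=m[155:300,90:182]
cs,_=cv2.findContours(k,cv2.RETR_EXTERNAL,cv2.CHAIN_APPROX_NONE); q=max(cs,key=cv2.contourArea)
rc=cv2.minAreaRect(q); print(rc); 
for p in cv2.boxPoints(rc): print(p.round(1),plane(t,p,21).round(1))
E
```

```text
green [214. 150.] [214 150   1   1   1] [307.4 106. ] [302 104  12   5  53] top [635.1  90.2 199.5] tri [627.2  85.1 219.4]
yellow [283.1 153. ] [281 152   5   3   7] [235.8 126. ] [228 121  16  11 133] top [628.3 -67.4 199.5] tri [622.6 -65.7 220.7]
red [249. 182.] [249 182   1   1   1] [260.4 105.2] [254 101  14  10  94] top [560.6  10.5 199.5] tri [560.2  13.8 209.4]
blue [248.8 160.5] [239 151  21  19 318] [279.1 183.7] [267 173  25  23 486] top [643.8  11.2  70. ] tri [642.9  11.3  73.7]
white [453.  96.  80.]
black [455. -26.  80.]
((136.0, 226.99996948242188), (69.99998474121094, 127.99998474121094), 0.0)
[101. 291.] [319.4 381.5  21. ]
[101. 163.] [649.3 399.3  21. ]
[171. 163.] [649.4 216.2  21. ]
[171. 291.] [318.6 206.7  21. ]
```

View pics/crop1.png

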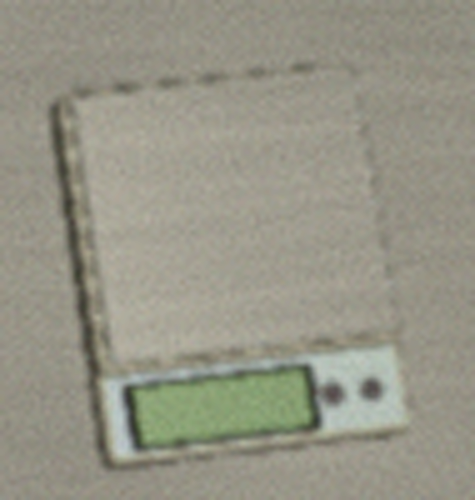

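View pics/crop2.png

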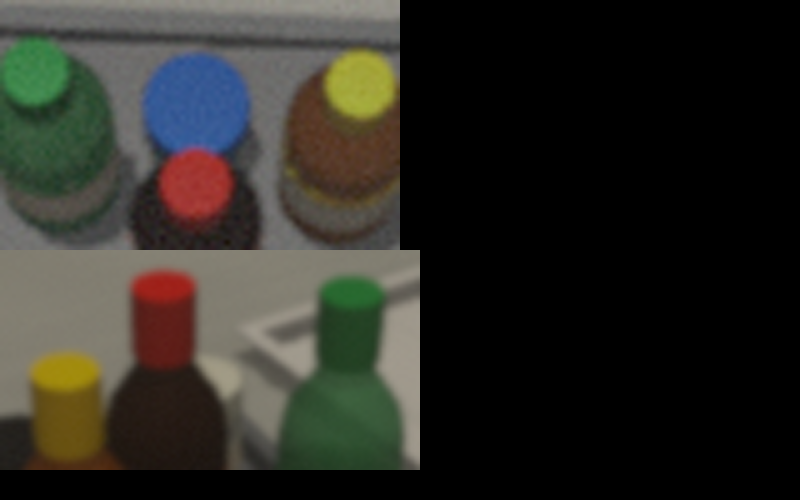

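The scale plate's corners in the crop are about (75,97), (360,68), (395,340) and (115,362). The cap tops show as clean discs at crop (35,71), (360,84) and (196,184), but my masks were too strict. I'll loosen them and use the disc tops at z=218.

```bash
python3 - <<'E'
from h import *
import h
t,s=load("top"),load("scene")
hsv=cv2.cvtColor(t["frame"],cv2.COLOR_BGR2HSV)
for p in((217,154),(282,156),(249,176)): print(hsv[p[1]-1:p[1]+2,p[0]-1:p[0]+2].reshape(-1,3).mean(0).round())
h.RNG.update(green=((50,120,110),(75,255,255)),yellow=((24,120,130),(35,255,255)),red=((172,120,120),(180,255,255)),red2=((0,120,120),(6,255,255)))
for c,roi in dict(green=(208,144,228,166),yellow=(272,147,293,166),red=(239,166,259,188)).items():
    a,sa=blob(t,c,roi); print(c,a.round(1),sa,plane(t,a,218).round(1))
P=[plane(t,(335+(x+.5)/5-.5,165+(y+.5)/5-.5),40) for x,y in((75,97),(360,68),(395,340),(115,362))]
print(np.round(P,1),np.mean(P,0).round(1),[np.linalg.norm(P[i]-P[i-1]).round() for i in range(4)])
E
```

```text
[ 66. 136. 133.]
[ 31. 164. 166.]
[  1. 176. 161.]
green [216.4 154. ] [210 148  13  13 127] [620.6  83.4 218. ]
yellow [281.7 156.4] [275 150  14  14 142] [615.2 -62.7 218. ]
red [248.7 176.3] [242 170  14  14 148] [569.6  11.2 218. ]
[[ 589.  -249.9   40. ]
 [ 604.4 -399.5   40. ]
 [ 462.4 -409.2   40. ]
 [ 451.5 -265.2   40. ]] [ 526.8 -331.    40. ] [np.float64(138.0), np.float64(150.0), np.float64(142.0), np.float64(144.0)]
```

>>> servo_tool(plan=[[[0.015,-0.016,0.005,0,0.06],[0.03,-0.033,0.005,0,0.06],[0.03,-0.033,0.005,0,0.06],[0.03,-0.033,0.005,0,0.06],[0.03,-0.033,0.005,0,0.06],[0.03,-0.033,0.005,0,0.06],[0.03,-0.033,0.005,0,0.06],[0.03,-0.033,0.005,0,0.06],[0.03,-0.033,0,0,0.06],[0.03,-0.033,0,0,0.06]]], force=60)

```text
time: 1.1
tool_pos: [464.2, 258.3, 343.9]
tcp_rot: [180.0, -0.0, 162.7]
ft_force: [0.8, 1.2, 0.1]
finger_gap: 59.9
grip_force: 0.0
```

>>> servo_tool(plan=[[[0.03,-0.033,0,0,0.06],[0.03,-0.033,0,0,0.06],[0.03,-0.033,0,0,0.06],[0.03,-0.033,0,0,0.06],[0.022,-0.027,0,0,0.06],[0.015,-0.014,0,0,0.06],[0,0,0,0,0.06],[0,0,0,0,0.06]]])

```text
time: 1.9
tool_pos: [620.1, 86.7, 343.1]
tcp_rot: [-180.0, -0.1, 162.7]
ft_force: [-0.3, -0.0, -0.0]
finger_gap: 59.8
grip_force: 0.0
```

```bash
python3 - <<'E'
from h import *
d=optics.snapshot("wrist"); np.savez("wrist0.npz",**d); cv2.imwrite("pics/w1.png",d["frame"])
s=sense(); print(s["tool_pos"],s["tcp_rot"],s["ft_force"]); print(d["fx"],d["cx"],d["cy"],np.round(d["cam_to_world"],3).tolist())
E
```

```text
[619.88757891  87.31848381 343.39438042] [-1.79998963e+02 -6.72390076e-02  1.62711250e+02] [ 0.49133975 -0.42176346  0.17599781]
336.8972990764835 257.43839711330503 189.10962716141944 [[0.299, 0.903, 0.31, 537.964], [0.954, -0.283, -0.096, 112.649], [0.001, 0.325, -0.946, 412.922], [0.0, 0.0, 0.0, 1.0]]
```

View pics/w1.png

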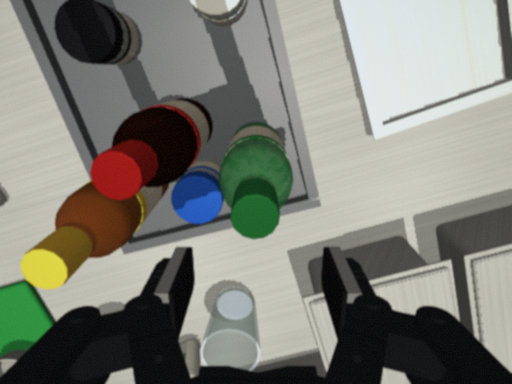

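The wrist view shows the green cap top around (255,217), the red one around (118,175), the yellow around (46,268), and the blue lid at (198,199).

```bash
python3 - <<'E'
from h import *
import h
w,t,s=load("wrist"),load("top"),load("scene")
hs=cv2.cvtColor(w["frame"],cv2.COLOR_BGR2HSV)
for n,p in dict(g=(255,217),r=(118,175),y=(46,268)).items(): print(n,hs[p[1]-2:p[1]+3,p[0]-2:p[0]+3].reshape(-1,3).mean(0).round())
h.RNG.update(green=((50,150,70),(75,255,255)),yellow=((26,150,150),(32,255,255)),red=((174,150,140),(180,255,255)),red2=((0,150,140),(6,255,255)))
T=dict(green=(216.4,154),yellow=(281.7,156.4),red=(248.7,176.3),blue=(248.8,160.5))
for c,roi in dict(green=(220,150,300,250),yellow=(15,215,100,300),red=(80,120,170,215),blue=(160,150,230,240)).items():
    a,sa=blob(w,c,roi); z=70 if c=="blue" else 218
    hull=None
    m=cv2.inRange(hs,*map(np.array,h.RNG[c]))
    if c=="red": m|=cv2.inRange(hs,*map(np.array,h.RNG["red2"]))
    k=np.zeros_like(m);k[roi[1]:roi[3],roi[0]:roi[2]]=m[roi[1]:roi[3],roi[0]:roi[2]]
    q=max(cv2.findContours(k,cv2.RETR_EXTERNAL,cv2.CHAIN_APPROX_NONE)[0],key=cv2.contourArea)
    print(c,a.round(1),sa,cv2.minEnclosingCircle(q),plane(w,a,z).round(1),"tri",cross(w,a,t,T[c]).round(1))
E
```

```text
g [ 66. 172. 101.]
r [  0. 215. 158.]
y [ 28. 176. 222.]
green [254.4 214.7] [ 231  193   48   44 1626] ((254.40234375, 214.58203125), 23.650726318359375) [617.5  85.9 218. ] tri [624.3  84.1 202.8]
yellow [ 43.8 268.5] [  21  249   46   39 1394] ((44.21428680419922, 268.3571472167969), 23.82449722290039) [612.6 -59.6 218. ] tri [615.3 -63.2 214. ]
red [115.5 174.8] [  91  152   50   47 1829] ((115.2872314453125, 175.03192138671875), 25.817758560180664) [567.6  13.9 218. ] tri [569.4  11.3 213.6]
blue [197.1 197.4] [ 172  171   51   53 2114] ((197.0, 197.53334045410156), 26.82703971862793) [639.9  12.3  70. ] tri [643.2  11.   65.2]
```

>>> servo_tool(plan=[[[-0.001,-0.003,-0.02,0,0.06],[0,0,-0.03,0,0.06],[0,0,-0.023,0,0.06],[0,0,-0.01,0,0.06],[0,0,-0.005,0,0.06],[0,0,0,0,0.06],[0,0,0,0,0.03],[0,0,0,0,0.02],[0,0,0,0,0.02],[0,0,0,0,0.02]]], force=60)

```text
time: 2.95
tool_pos: [620.2, 84.0, 257.8]
tcp_rot: [179.9, 0.2, 162.7]
ft_force: [1.0, 1.2, 6.7]
finger_gap: 30.5
grip_force: 60.2
```

```bash
python3 - <<'E'
from h import *
s=sense(); print(s)
E
```

```text
{'time': 2.95, 'joint_pos': array([ 3.01721306e+00,  1.26708272e+01,  8.42849648e+01,  1.23754898e-02,
        8.28559819e+01, -6.96907848e+01]), 'qd': array([ 0.03761203, -0.00090952,  0.02846096, -0.13864844, -0.0450403 ,
        0.06534375]), 'joint_efforts': array([-5.78516945e-01, -5.69969523e+01, -4.58636999e+01, -3.13567193e-01,
        7.04367086e-02,  2.94502015e-04]), 'tool_pos': array([620.22577931,  84.02528535, 257.84736863]), 'tcp_rot': array([1.79923148e+02, 1.72260761e-01, 1.62706363e+02]), 'ft_force': array([1.02649268, 1.17147467, 6.69484168]), 'wrist_torque': array([ 0.10342403, -0.01193093, -0.0284674 ]), 'grip_force': 60.18019703216851, 'finger_gap': 30.4522193867728}
```

>>> servo_tool(plan=[[[0,0,0.005,0,0.02],[0,0,0.015,0,0.02],[0,0,0.02,0,0.02],[0,0,0.01,0,0.02],[-0.003,0.01,0,0,0.02],[-0.005,0.02,0,0,0.02],[-0.008,0.03,0,0,0.02],[-0.008,0.03,0,0,0.02],[-0.008,0.03,0,0,0.02],[-0.006,0.03,0,0,0.02]]])

```text
time: 3.95
tool_pos: [580.0, 235.6, 304.7]
tcp_rot: [-180.0, -0.1, 162.7]
ft_force: [0.8, -0.3, -3.6]
finger_gap: 30.6
grip_force: 59.8
```

>>> servo_tool(plan=[[[-0.004,0.03,0,0,0.02],[-0.004,0.022,0,0,0.02],[0,0.014,0,0,0.02],[0,0.005,0,0,0.02],[0,0,0,0,0.02],[0,0,-0.01,0,0.02],[0,0,-0.02,0,0.02],[0,0,-0.01,0,0.02],[0,0,0,0,0.02]]])

```text
time: 4.85
tool_pos: [572.4, 303.4, 262.7]
tcp_rot: [-179.8, -0.2, 162.6]
ft_force: [-0.0, 0.1, -3.3]
finger_gap: 30.4
grip_force: 59.9
```

```bash
python3 - <<'E'
from h import *
d=optics.snapshot("top"); e=optics.snapshot("scene")
a=cv2.resize(d["frame"][130:300,80:320],None,fx=1.6,fy=1.6); b=cv2.resize(e["frame"][60:300,150:512],None,fx=1.1,fy=1.1)
o=np.zeros((272,384+b.shape[1],3),np.uint8); o[:272,:384]=a; o[:b.shape[0],384:]=b
cv2.imwrite("pics/c1.png",o); s=sense(); print(s["tool_pos"],s["ft_force"],s["wrist_torque"])
E
```

```text
[573.40298843 304.24183855 265.72798177] [ 0.12366161 -0.61788606 -2.64565824] [0.00608005 0.01985862 0.02512289]
```

View pics/c1.png

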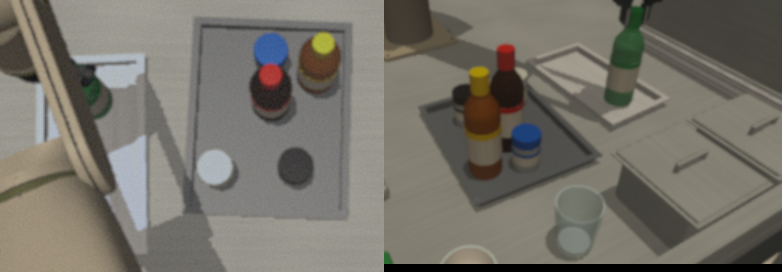

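Green is upright over the far part of the side tray. Lower, release, rise.

>>> servo_tool(plan=[[[0,0,-0.005,0,0.02],[0,0,-0.003,0,0.02],[0,0,-0.001,0,0.02],[0,0,0,0,0.02],[0,0,0,0,0.035],[0,0,0,0,0.06],[0,0,0,0,0.06],[0,0,0.02,0,0.06],[0,0,0.03,0,0.06],[0,0,0.04,0,0.06]]])

```text
time: 5.95
tool_pos: [572.5, 304.5, 345.4]
tcp_rot: [-179.8, -0.2, 162.7]
ft_force: [1.5, 0.7, 0.2]
finger_gap: 59.9
grip_force: 0.0
```

>>> servo_tool(plan=[[[0,-0.02,0,0,0.06],[0,-0.04,0,0,0.06],[0,-0.04,0,0,0.06],[-0.002,-0.04,0,0,0.06],[-0.002,-0.04,0,0,0.06],[-0.001,-0.04,0,0,0.06],[0,-0.04,0,0,0.06],[0,-0.023,0,0,0.06],[0,-0.01,0,0,0.06],[0,0,0,0,0.06]]])

```text
time: 6.95
tool_pos: [568.3, 10.9, 346.8]
tcp_rot: [180.0, 0.0, 162.6]
ft_force: [0.4, 0.2, 1.1]
finger_gap: 59.5
grip_force: 0.0
```

```bash
python3 - <<'E'
from h import *
d=optics.snapshot("top"); e=optics.snapshot("scene")
a=cv2.resize(d["frame"][130:300,80:320],None,fx=1.6,fy=1.6); b=cv2.resize(e["frame"][60:300,150:512],None,fx=1.1,fy=1.1)
o=np.zeros((272,384+b.shape[1],3),np.uint8); o[:272,:384]=a; o[:b.shape[0],384:]=b
cv2.imwrite("pics/c2.png",o); s=sense(); print(s["tool_pos"],s["ft_force"],s["wrist_torque"])
E
```

```text
[568.32783001  12.69118556 346.8173108 ] [ 0.39467848  0.44064057 -0.58258077] [0.01829294 0.00154664 0.01834909]
```

View pics/c2.png

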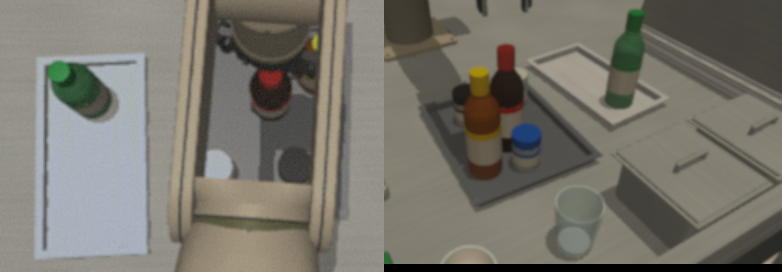

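Green stands upright in the side tray; the gripper hovers over red.

>>> servo_tool(plan=[[[0,0,-0.02,0,0.06],[0,0,-0.03,0,0.06],[0,0,-0.026,0,0.06],[0,0,-0.01,0,0.06],[0,0,-0.005,0,0.06],[0,0,0,0,0.06],[0,0,0,0,0.03],[0,0,0,0,0.02],[0,0,0,0,0.02],[0,0,0,0,0.02]]])

```text
time: 8.05
tool_pos: [569.3, 11.9, 257.8]
tcp_rot: [179.9, 0.2, 162.7]
ft_force: [0.5, 1.4, 5.4]
finger_gap: 30.6
grip_force: 60.4
```

```bash
python3 - <<'E'
from h import *
s=sense(); print(s["tool_pos"],s["ft_force"],s["wrist_torque"])
E
```

```text
[569.26886694  11.89747409 257.80892935] [0.46499241 1.43368176 5.35449568] [ 0.1534299  -0.02963671  0.05990386]
```

>>> servo_tool(plan=[[[0,0,0.005,0,0.02],[0,0,0.015,0,0.02],[0,0,0.02,0,0.02],[0,0,0.01,0,0.02],[0,0.01,0,0,0.02],[0,0.02,0,0,0.02],[0,0.03,0,0,0.02],[0,0.03,0,0,0.02],[0,0.03,0,0,0.02],[0,0.03,0,0,0.02]]])

```text
time: 9.05
tool_pos: [567.6, 163.7, 304.7]
tcp_rot: [-180.0, -0.1, 162.7]
ft_force: [0.7, -1.0, -3.2]
finger_gap: 30.7
grip_force: 60.0
```

>>> servo_tool(plan=[[[-0.015,0.03,0,0,0.02],[-0.015,0.03,0,0,0.02],[-0.015,0.03,0,0,0.02],[-0.015,0.03,0,0,0.02],[-0.014,0.012,0,0,0.02],[-0.01,0.007,0,0,0.02],[0,0,0,0,0.02],[0,0,-0.01,0,0.02],[0,0,-0.02,0,0.02],[0,0,-0.01,0,0.02]]])

```text
time: 10.05
tool_pos: [484.4, 299.3, 263.4]
tcp_rot: [-179.9, -0.1, 162.6]
ft_force: [0.9, -0.1, -4.8]
finger_gap: 30.4
grip_force: 60.2
```

>>> servo_tool(plan=[[[0,0,-0.005,0,0.02],[0,0,-0.003,0,0.02],[0,0,-0.001,0,0.02],[0,0,0,0,0.02],[0,0,0,0,0.035],[0,0,0,0,0.06],[0,0,0,0,0.06],[0,0,0.02,0,0.06],[0,0,0.03,0,0.06],[0,0,0.04,0,0.06]]])

```text
time: 11.05
tool_pos: [483.5, 300.6, 345.9]
tcp_rot: [-179.9, -0.2, 162.7]
ft_force: [1.0, 0.8, 1.0]
finger_gap: 60.2
grip_force: 0.0
```

>>> servo_tool(plan=[[[0.006,-0.02,0,0,0.06],[0.014,-0.04,0,0,0.06],[0.014,-0.04,0,0,0.06],[0.014,-0.04,0,0,0.06],[0.014,-0.04,0,0,0.06],[0.014,-0.04,0,0,0.06],[0.014,-0.04,0,0,0.06],[0.014,-0.04,0,0,0.06],[0.014,-0.04,0,0,0.06],[0.012,-0.022,0,0,0.06]]])

```text
time: 12.05
tool_pos: [614.8, -64.3, 347.1]
tcp_rot: [-180.0, 0.0, 162.6]
ft_force: [0.3, 0.7, -0.8]
finger_gap: 59.9
grip_force: 0.0
```

>>> servo_tool(plan=[[[0,0,0,0,0.06],[0,0,-0.02,0,0.06],[0,0,-0.03,0,0.06],[0,0,-0.026,0,0.06],[0,0,-0.01,0,0.06],[0,0,-0.005,0,0.06],[0,0,0,0,0.06],[0,0,0,0,0.03],[0,0,0,0,0.02],[0,0,0,0,0.02]]])

```text
time: 13.05
tool_pos: [615.2, -61.3, 258.0]
tcp_rot: [180.0, 0.2, 162.7]
ft_force: [-0.4, -1.2, 5.2]
finger_gap: 30.5
grip_force: 60.5
```

>>> servo_tool(plan=[[[0,0,0,0,0.02]]])

```text
time: 13.15
tool_pos: [615.2, -61.4, 257.9]
tcp_rot: [180.0, 0.2, 162.7]
ft_force: [-0.8, -1.2, 5.8]
finger_gap: 30.4
grip_force: 60.6
```

>>> servo_tool(plan=[[[0,0,0.01,0,0.02],[0,0,0.02,0,0.02],[0,0,0.03,0,0.02],[0,0,0.03,0,0.02],[0,0,0.02,0,0.02],[-0.01,0.01,0,0,0.02],[-0.02,0.025,0,0,0.02],[-0.025,0.03,0,0,0.02],[-0.025,0.03,0,0,0.02],[-0.025,0.03,0,0,0.02]]])

```text
time: 14.15
tool_pos: [507.8, 64.8, 365.5]
tcp_rot: [-180.0, -0.1, 162.7]
ft_force: [0.6, 0.7, -4.5]
finger_gap: 30.5
grip_force: 60.1
```

>>> servo_tool(plan=[[[-0.025,0.03,0,0,0.02],[-0.025,0.03,0,0,0.02],[-0.025,0.03,0,0,0.02],[-0.025,0.03,0,0,0.02],[-0.015,0.03,0,0,0.02],[0,0.035,0,0,0.02],[0,0.03,0,0,0.02],[0,0.014,0,0,0.02],[0,0.003,0,0,0.02],[0,0,0,0,0.02]]])

```text
time: 15.15
tool_pos: [394.2, 295.6, 365.6]
tcp_rot: [-179.9, -0.0, 162.7]
ft_force: [-0.6, -0.5, -5.5]
finger_gap: 30.2
grip_force: 60.5
```

>>> servo_tool(plan=[[[0,0,-0.015,0,0.02],[0,0,-0.03,0,0.02],[0,0,-0.03,0,0.02],[0,0,-0.015,0,0.02],[0,0,-0.01,0,0.02],[0,0,-0.005,0,0.02],[0,0,-0.003,0,0.02],[0,0,-0.001,0,0.02],[0,0,0,0,0.02]]])

```text
time: 16.05
tool_pos: [394.8, 296.2, 258.0]
tcp_rot: [179.9, 0.1, 162.7]
ft_force: [0.5, 0.4, -4.5]
finger_gap: 30.5
grip_force: 60.6
```

>>> servo_tool(plan=[[[0,0,0,0,0.035],[0,0,0,0,0.06],[0,0,0,0,0.06],[0,0,0.02,0,0.06],[0,0,0.03,0,0.06],[0,0,0.04,0,0.07],[0.04,-0.02,0,0,0.08],[0.04,-0.03,0,0,0.085],[0.04,-0.03,0,0,0.085],[0.04,-0.03,0,0,0.085]]])

```text
time: 17.05
tool_pos: [555.8, 184.8, 347.6]
tcp_rot: [180.0, 0.1, 162.7]
ft_force: [-0.0, 0.3, 0.6]
finger_gap: 85.4
grip_force: 0.0
```

```bash
python3 - <<'E'
from h import *
d=optics.snapshot("top"); e=optics.snapshot("scene")
a=cv2.resize(d["frame"][130:300,80:320],None,fx=1.6,fy=1.6); b=cv2.resize(e["frame"][60:300,150:512],None,fx=1.1,fy=1.1)
o=np.zeros((272,384+b.shape[1],3),np.uint8); o[:272,:384]=a; o[:b.shape[0],384:]=b
cv2.imwrite("pics/c3.png",o); s=sense(); print(s["tool_pos"],s["ft_force"],s["wrist_torque"])
E
```

```text
[557.91348965 181.71691312 345.96503241] [-0.26159984  0.45741457 -0.23173833] [0.03982421 0.00974589 0.03521376]
```

View pics/c3.png

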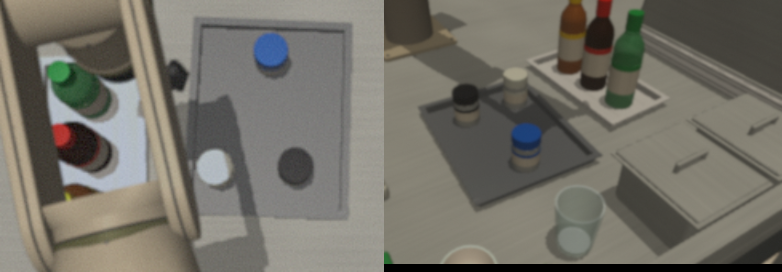

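All three bottles stand upright in the side tray, and the blue jar is clear. Next is the jar.

>>> servo_tool(plan=[[[0.02,-0.035,0,0,0.085],[0.02,-0.035,0,0,0.085],[0.02,-0.035,0,0,0.085],[0.02,-0.035,0,0,0.085],[0.008,-0.024,0,0,0.085],[0,-0.01,0,0,0.085],[0,0,0,0,0.085],[0,0,-0.02,0,0.085],[0,0,-0.04,0,0.085],[0,0,-0.04,0,0.085]]])

```text
time: 18.15
tool_pos: [642.5, 13.9, 247.5]
tcp_rot: [179.9, 0.2, 162.8]
ft_force: [0.6, -0.4, -0.6]
finger_gap: 84.9
grip_force: 0.0
```

```bash
python3 - <<'E'
from h import *
w=optics.snapshot("wrist"); s=sense(); print(s["tool_pos"])
a,sa=blob(w,"blue",(0,0,512,384)); print(a,sa,plane(w,a,70).round(1),plane(w,a,81).round(1))
t=optics.snapshot("top"); a,sa=blob(t,"blue",(190,135,310,275)); print(a,sa,plane(t,a,75).round(1))
E
```

```text
[638.89088924  14.0672199  237.84979995]
[254.58860454 186.12168035] [ 219  150   72   73 4142] [639.3  13.2  70. ] [635.7  14.4  81. ]
[248.95176849 161.45980707] [239 152  20  20 311] [640.   10.9  75. ]
```

>>> servo_tool(plan=[[[-0.002,0,-0.03,0,0.085],[0,0,-0.04,0,0.085],[0,0,-0.04,0,0.085],[0,0,-0.013,0,0.085],[0,0,-0.008,0,0.085],[0,0,0,0,0.085],[0,0,0,0,0.065],[0,0,0,0,0.05],[0,0,0,0,0.045],[0,0,0,0,0.045]]], force=40)

```text
time: 19.25
tool_pos: [641.8, 11.8, 118.7]
tcp_rot: [179.9, 0.2, 162.7]
ft_force: [-0.3, 0.9, 5.6]
finger_gap: 54.1
grip_force: 41.6
```

>>> servo_tool(plan=[[[0,0,0,0,0.045],[0,0,0,0,0.045]]])

```text
time: 19.45
tool_pos: [641.8, 11.8, 118.6]
tcp_rot: [179.9, 0.2, 162.7]
ft_force: [-1.3, 0.9, 6.0]
finger_gap: 54.2
grip_force: 41.6
```

>>> servo_tool(plan=[[[0,0,0.01,0,0.045],[0,0,0.025,0,0.045],[0,0,0.03,0,0.045],[0,0,0.025,0,0.045],[0,0,0.01,0,0.045],[-0.005,-0.015,0,0,0.045],[-0.01,-0.03,0,0,0.045],[-0.011,-0.033,0,0,0.045],[-0.011,-0.033,0,0,0.045],[-0.011,-0.033,0,0,0.045]]])

```text
time: 20.45
tool_pos: [590.5, -133.8, 213.9]
tcp_rot: [-180.0, -0.2, 162.7]
ft_force: [1.3, 0.1, -2.2]
finger_gap: 54.0
grip_force: 42.6
```

>>> servo_tool(plan=[[[-0.011,-0.033,0,0,0.045],[-0.011,-0.033,0,0,0.045],[-0.011,-0.033,0,0,0.045],[-0.011,-0.033,0,0,0.045],[-0.011,-0.033,0,0,0.045],[-0.008,-0.022,0,0,0.045],[-0.003,-0.01,0,0,0.045],[0,-0.002,0,0,0.045],[0,0,0,0,0.045],[0,0,0,0,0.045]]])

```text
time: 21.45
tool_pos: [526.6, -330.0, 215.5]
tcp_rot: [180.0, -0.0, 162.8]
ft_force: [0.2, -0.2, -1.8]
finger_gap: 53.8
grip_force: 42.7
```

```bash
python3 - <<'E'
from h import *
w=optics.snapshot("wrist"); cv2.imwrite("pics/w2.png",w["frame"]); np.savez("wrist20.npz",**w); s=sense(); print(s["tool_pos"],s["ft_force"])
a,sa=blob(w,"blue",(0,0,512,384)); print(a,sa,plane(w,a,170).round(1))
E
```

```text
[ 526.76635953 -329.90668037  215.68023096] [ 0.40024677  0.28485415 -2.16909821]
[257.31800937 295.26073049] [  188   218   140   139 13443] [ 525.7 -329.4  170. ]
```

View pics/w2.png

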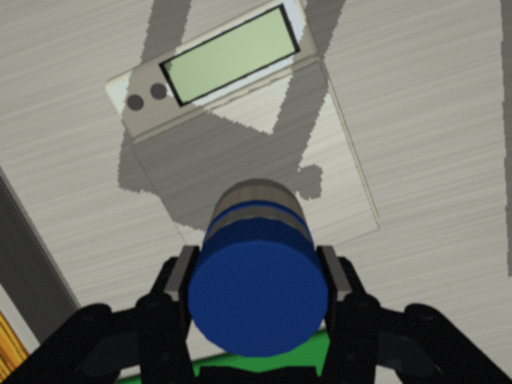

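The view shows the jar upright between the fingers. The plate corners are at (133,139), (322,58) and (378,230); I'll use them to check the centre.

```bash
python3 - <<'E'
from h import *
w=dict(np.load("wrist20.npz"))
P=[plane(w,p,40) for p in((133,139),(322,58),(378,230))]
print(np.round(P,1),((P[0]+P[2])/2).round(1),[np.linalg.norm(P[1]-P[i]).round() for i in(0,2)])
E
```

```text
[[ 460.9 -404.4   40. ]
 [ 448.2 -259.1   40. ]
 [ 587.1 -246.7   40. ]] [ 524.  -325.6   40. ] [np.float64(146.0), np.float64(139.0)]
```

>>> servo_tool(plan=[[[-0.001,0.003,-0.01,0,0.045],[0,0,-0.02,0,0.045],[0,0,-0.015,0,0.045],[0,0,-0.008,0,0.045],[0,0,-0.003,0,0.045],[0,0,-0.002,0,0.045],[0,0,-0.001,0,0.045],[0,0,-0.001,0,0.045],[0,0,0,0,0.045],[0,0,0,0,0.045]]])

```text
time: 22.5
tool_pos: [525.5, -328.3, 156.3]
tcp_rot: [-180.0, 0.0, 162.7]
ft_force: [-0.4, -0.1, -2.4]
finger_gap: 53.9
grip_force: 42.7
```

>>> servo_tool(plan=[[[0,0,-0.0005,0,0.045],[0,0,0,0,0.045]]])

```text
time: 22.7
tool_pos: [525.5, -328.2, 155.7]
tcp_rot: [-180.0, 0.0, 162.7]
ft_force: [-0.3, 0.1, 1.7]
finger_gap: 53.7
grip_force: 42.7
```

Contact with the plate (force went from −2.4 to +1.7 N). Release gently.

>>> servo_tool(plan=[[[0,0,0,0,0.058],[0,0,0,0,0.066],[0,0,0,0,0.08],[0,0,0,0,0.085],[0,0,0,0,0.085],[0,0,0.015,0,0.085],[0,0,0.035,0,0.085],[0,0,0.045,0,0.085],[0,0,0.045,0,0.075],[0,0,0.05,0,0.06]]])

```text
time: 23.7
tool_pos: [524.8, -327.7, 347.8]
tcp_rot: [180.0, -0.0, 162.7]
ft_force: [1.0, -1.0, -0.8]
finger_gap: 62.1
grip_force: 0.0
```

```bash
python3 - <<'E'
from h import *
s=sense();print(s["tool_pos"])
w=optics.snapshot("wrist"); a,sa=blob(w,"blue",(0,0,512,384)); print(a,sa,plane(w,a,110).round(1))
t=optics.snapshot("scene"); a,sa=blob(t,"blue",(0,100,200,300)); print(a,sa,plane(t,a,107).round(1))
cv2.imwrite("pics/w3.png",w["frame"])
E
```

```text
[ 524.82312515 -327.71996678  347.80198155]
[257.13370035 167.57648447] [ 229  140   57   56 2543] [ 523.1 -327.   110. ]
[ 86.06168224 194.19439252] [ 72 183  29  25 535] [ 520.5 -329.4  107. ]
```

View pics/w3.png

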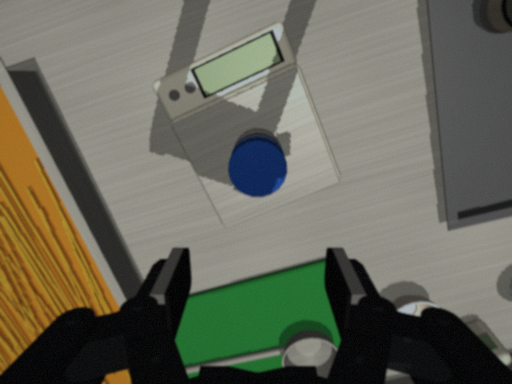

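```bash
python3 - <<'E'
from h import *
w=optics.snapshot("wrist")
P=[plane(w,p,40) for p in((172,121),(298,66),(340,180),(222,225))]
print(np.round(P,1),np.mean(P,0).round(1))
a,_=blob(w,"blue",(0,0,512,384)); print(plane(w,a,110).round(1), sense()["tool_pos"])
E
```

```text
[[ 469.6 -414.4   40. ]
 [ 455.5 -262.8   40. ]
 [ 595.1 -247.9   40. ]
 [ 609.6 -403.5   40. ]] [ 532.4 -332.1   40. ]
[ 522.6 -326.7  110. ] [ 526.78226113 -329.15180786  352.76598486]
```

The arm was still swinging between those two snapshots, so the comparison isn't valid. I'll let it settle and measure from one frame.

>>> servo_tool(plan=[[[0,0,0,0,0.06],[0,0,0,0,0.06],[0,0,0,0,0.06]]])

```text
time: 24.15
tool_pos: [524.8, -327.7, 343.4]
tcp_rot: [179.9, -0.2, 162.7]
ft_force: [0.0, -0.0, -0.3]
finger_gap: 60.0
grip_force: 0.0
```

```bash
python3 - <<'E'
from h import *
w=optics.snapshot("wrist"); np.savez("wrist30.npz",**w); print(sense()["tool_pos"])
f=w["frame"]
c=cv2.convertScaleAbs(cv2.resize(f[10:250,130:370],None,fx=2.4,fy=2.4,interpolation=cv2.INTER_CUBIC),alpha=1.5,beta=-90); cv2.imwrite("pics/w4.png",c)
a,_=blob(w,"blue",(0,0,512,384)); print(a,plane(w,a,107).round(1))
E
```

```text
[ 524.86055344 -327.76758598  343.60071592]
[256.96182029 169.22522175] [ 523.7 -327.1  107. ]
```

View pics/w4.png

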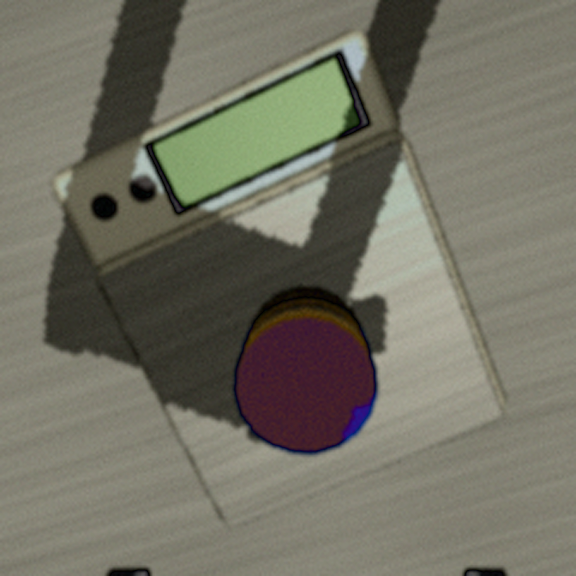

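The plate corners in this crop are at (100,270), (400,138), (501,412) and (226,523), with the jar lid centred at (305,382).

```bash
python3 - <<'E'
from h import *
w=load("wrist3")
P=[plane(w,(130+x/2.4,10+y/2.4),40) for x,y in((100,270),(400,138),(501,412),(226,523))]
print(np.round(P,1),np.mean(P,0).round(1),[np.linalg.norm(P[i]-P[i-1]).round() for i in range(4)])
E
```

```text
[[ 462.8 -406.    40. ]
 [ 448.8 -260.3   40. ]
 [ 584.1 -246.3   40. ]
 [ 600.2 -392.9   40. ]] [ 524.  -326.4   40. ] [np.float64(138.0), np.float64(146.0), np.float64(136.0), np.float64(147.0)]
```

The jar is centred within about 1 mm. Now return the bottles, starting with yellow.

>>> servo_tool(plan=[[[-0.004,0.02,0,0,0.06],[-0.008,0.04,0,0,0.06],[-0.008,0.04,0,0,0.06],[-0.008,0.04,0,0,0.06],[-0.008,0.04,0,0,0.06],[-0.008,0.04,0,0,0.06],[-0.008,0.04,0,0,0.06],[-0.008,0.04,0,0,0.06],[-0.008,0.04,0,0,0.06],[-0.008,0.04,0,0,0.06]]], force=60)

```text
time: 25.2
tool_pos: [448.4, 53.4, 344.7]
tcp_rot: [-180.0, -0.1, 162.7]
ft_force: [1.3, -0.3, -0.4]
finger_gap: 59.9
grip_force: 0.0
```

>>> servo_tool(plan=[[[-0.008,0.04,0,0,0.06],[-0.008,0.04,0,0,0.06],[-0.008,0.04,0,0,0.06],[-0.008,0.04,0,0,0.06],[-0.008,0.04,0,0,0.06],[-0.008,0.034,0,0,0.06],[-0.007,0.01,0,0,0.06],[0,0,0,0,0.06],[0,0,0,0,0.06]]])

```text
time: 26.1
tool_pos: [394.4, 295.1, 344.9]
tcp_rot: [-179.9, -0.0, 162.7]
ft_force: [0.2, -1.1, 0.2]
finger_gap: 59.9
grip_force: 0.0
```

```bash
python3 - <<'E'
from h import *
import h
h.RNG.update(yellow=((26,150,150),(32,255,255)))
w=optics.snapshot("wrist"); print(sense()["tool_pos"])
a,sa=blob(w,"yellow",(150,120,350,300)); print(a,sa,plane(w,a,218).round(1))
E
```

```text
[394.63810708 294.8114849  345.10848223]Traceback (most recent call last):
  File "<stdin>", line 5, in <module>
  File "h.py", line 21, in blob
    i=1+np.argmax(s[1:,4]); return ce[i],s[i]
        ~~~~~~~~~^^^^^^^^^
    return _wrapfunc(a, 'argmax', axis=axis, out=out, **kwds)
    return bound(*args, **kwds)
ValueError: attempt to get argmax of an empty sequence
```

The yellow mask was probably lost in the arm's shadow. The commanded pose matches the release pose, so I'll descend.

>>> servo_tool(plan=[[[0,0,-0.02,0,0.06],[0,0,-0.03,0,0.06],[0,0,-0.0245,0,0.06],[0,0,-0.01,0,0.06],[0,0,-0.005,0,0.06],[0,0,0,0,0.06],[0,0,0,0,0.03],[0,0,0,0,0.02],[0,0,0,0,0.02],[0,0,0,0,0.02]]])

```text
time: 27.15
tool_pos: [395.1, 296.3, 257.6]
tcp_rot: [179.9, 0.1, 162.7]
ft_force: [-0.0, -1.8, 5.6]
finger_gap: 30.2
grip_force: 60.7
```

>>> servo_tool(plan=[[[0,0,0,0,0.02],[0,0,0,0,0.02]]])

```text
time: 27.35
tool_pos: [395.1, 296.3, 257.6]
tcp_rot: [179.9, 0.1, 162.7]
ft_force: [1.2, -0.2, 6.0]
finger_gap: 30.4
grip_force: 60.7
```

>>> servo_tool(plan=[[[0,0,0.01,0,0.02],[0,0,0.02,0,0.02],[0,0,0.03,0,0.02],[0,0,0.03,0,0.02],[0,0,0.02,0,0.02],[0,-0.01,0,0,0.02],[0,-0.025,0,0,0.02],[0.01,-0.03,0,0,0.02],[0.02,-0.03,0,0,0.02],[0.025,-0.03,0,0,0.02]]])

```text
time: 28.35
tool_pos: [448.6, 169.3, 364.2]
tcp_rot: [-179.9, -0.1, 162.8]
ft_force: [0.7, 0.5, -4.1]
finger_gap: 30.1
grip_force: 60.4
```

>>> servo_tool(plan=[[[0.025,-0.033,0,0,0.02],[0.025,-0.033,0,0,0.02],[0.025,-0.033,0,0,0.02],[0.025,-0.033,0,0,0.02],[0.025,-0.033,0,0,0.02],[0.025,-0.033,0,0,0.02],[0.012,-0.022,0,0,0.02],[0.003,-0.01,0,0,0.02],[0,-0.002,0,0,0.02],[0,0,0,0,0.02]]])

```text
time: 29.35
tool_pos: [613.5, -60.9, 364.8]
tcp_rot: [180.0, -0.1, 162.7]
ft_force: [0.2, 0.0, -4.7]
finger_gap: 30.4
grip_force: 60.4
```

>>> servo_tool(plan=[[[0,0,-0.015,0,0.02],[0,0,-0.03,0,0.02],[0,0,-0.03,0,0.02],[0,0,-0.015,0,0.02],[0,0,-0.01,0,0.02],[0,0,-0.004,0,0.02],[0,0,0,0,0.02],[0,0,0,0,0.02]]])

```text
time: 30.15
tool_pos: [615.0, -61.2, 263.6]
tcp_rot: [180.0, 0.1, 162.7]
ft_force: [-0.5, -0.1, -4.5]
finger_gap: 30.4
grip_force: 60.4
```

>>> servo_tool(plan=[[[0,0,-0.003,0,0.02],[0,0,-0.001,0,0.02],[0,0,-0.001,0,0.02],[0,0,0,0,0.02],[0,0,0,0,0.02]]])

```text
time: 30.65
tool_pos: [614.6, -61.2, 257.7]
tcp_rot: [180.0, 0.1, 162.7]
ft_force: [-0.8, -0.4, 0.2]
finger_gap: 30.4
grip_force: 61.0
```

>>> servo_tool(plan=[[[0,0,0,0,0.035],[0,0,0,0,0.06],[0,0,0,0,0.06],[0,0,0.02,0,0.06],[0,0,0.03,0,0.06],[0,0,0.04,0,0.06],[0,0.01,0,0,0.06],[0,0.03,0,0,0.06],[-0.01,0.04,0,0,0.06],[-0.015,0.04,0,0,0.06]]])

```text
time: 31.65
tool_pos: [589.3, 59.8, 346.5]
tcp_rot: [180.0, 0.0, 162.6]
ft_force: [0.6, 0.5, 1.0]
finger_gap: 60.1
grip_force: 0.0
```

>>> servo_tool(plan=[[[-0.018,0.04,0,0,0.06],[-0.018,0.04,0,0,0.06],[-0.018,0.04,0,0,0.06],[-0.018,0.04,0,0,0.06],[-0.018,0.04,0,0,0.06],[-0.012,0.03,0,0,0.06],[-0.003,0.012,0,0,0.06],[0,0,0,0,0.06],[0,0,0,0,0.06],[0,0,-0.02,0,0.06]]])

```text
time: 32.65
tool_pos: [486.3, 300.1, 329.9]
tcp_rot: [179.8, 0.3, 162.6]
ft_force: [0.9, -1.2, -0.1]
finger_gap: 60.2
grip_force: 0.0
```

>>> servo_tool(plan=[[[0,0,-0.03,0,0.06],[0,0,-0.026,0,0.06],[0,0,-0.01,0,0.06],[0,0,-0.005,0,0.06],[0,0,0,0,0.06],[0,0,0,0,0.03],[0,0,0,0,0.02],[0,0,0,0,0.02],[0,0,0,0,0.02],[0,0,0,0,0.02]]])

```text
time: 33.65
tool_pos: [485.1, 301.4, 257.8]
tcp_rot: [179.9, 0.1, 162.7]
ft_force: [1.1, 0.9, 6.1]
finger_gap: 30.4
grip_force: 60.5
```

>>> servo_tool(plan=[[[0,0,0.01,0,0.02],[0,0,0.02,0,0.02],[0,0,0.03,0,0.02],[0,0,0.03,0,0.02],[0,0,0.02,0,0.02],[0,-0.01,0,0,0.02],[0,-0.025,0,0,0.02],[0.005,-0.03,0,0,0.02],[0.01,-0.03,0,0,0.02],[0.01,-0.03,0,0,0.02]]])

```text
time: 34.65
tool_pos: [508.6, 174.1, 363.8]
tcp_rot: [-179.9, -0.1, 162.7]
ft_force: [0.0, -0.6, -3.8]
finger_gap: 30.2
grip_force: 60.2
```

>>> servo_tool(plan=[[[0.012,-0.033,0,0,0.02],[0.012,-0.033,0,0,0.02],[0.012,-0.033,0,0,0.02],[0.012,-0.033,0,0,0.02],[0.008,-0.02,0,0,0.02],[0.003,-0.01,0,0,0.02],[0,-0.002,0,0,0.02],[0,0,0,0,0.02],[0,0,0,0,0.02],[0,0,-0.015,0,0.02]]])

```text
time: 35.65
tool_pos: [569.1, 12.9, 353.1]
tcp_rot: [179.9, 0.3, 162.8]
ft_force: [0.2, 0.8, -2.1]
finger_gap: 30.6
grip_force: 60.3
```

>>> servo_tool(plan=[[[0,0,-0.03,0,0.02],[0,0,-0.03,0,0.02],[0,0,-0.015,0,0.02],[0,0,-0.01,0,0.02],[0,0,-0.004,0,0.02],[0,0,-0.003,0,0.02],[0,0,-0.001,0,0.02],[0,0,-0.001,0,0.02],[0,0,0,0,0.02],[0,0,0,0,0.02]]])

```text
time: 36.65
tool_pos: [568.8, 11.9, 257.9]
tcp_rot: [180.0, 0.1, 162.7]
ft_force: [0.6, 0.4, -1.0]
finger_gap: 30.6
grip_force: 60.5
```

>>> servo_tool(plan=[[[0,0,0,0,0.035],[0,0,0,0,0.06],[0,0,0,0,0.06],[0,0,0.02,0,0.06],[0,0,0.03,0,0.06],[0,0,0.04,0,0.06],[0,0.01,0,0,0.06],[0,0.03,0,0,0.06],[0,0.04,0,0,0.06],[0,0.04,0,0,0.06]]])

```text
time: 37.65
tool_pos: [568.3, 132.9, 347.0]
tcp_rot: [180.0, 0.0, 162.6]
ft_force: [0.7, -0.4, -0.2]
finger_gap: 59.9
grip_force: 0.0
```

>>> servo_tool(plan=[[[0.001,0.04,0,0,0.06],[0.001,0.04,0,0,0.06],[0.001,0.04,0,0,0.06],[0.001,0.03,0,0,0.06],[0.001,0.018,0,0,0.06],[0,0.005,0,0,0.06],[0,0,0,0,0.06],[0,0,0,0,0.06],[0,0,-0.02,0,0.06],[0,0,-0.03,0,0.06]]])

```text
time: 38.65
tool_pos: [574.9, 303.7, 299.5]
tcp_rot: [179.8, 0.3, 162.6]
ft_force: [-0.2, -0.4, -0.4]
finger_gap: 59.7
grip_force: 0.0
```

>>> servo_tool(plan=[[[0,0,-0.026,0,0.06],[0,0,-0.01,0,0.06],[0,0,-0.005,0,0.06],[0,0,0,0,0.06],[0,0,0,0,0.03],[0,0,0,0,0.02],[0,0,0,0,0.02],[0,0,0,0,0.02],[0,0,0,0,0.02]]])

```text
time: 39.55
tool_pos: [574.1, 305.4, 258.1]
tcp_rot: [179.9, 0.2, 162.7]
ft_force: [0.2, 0.6, 6.2]
finger_gap: 30.6
grip_force: 60.2
```

>>> servo_tool(plan=[[[0,0,0.005,0,0.02],[0,0,0.015,0,0.02],[0,0,0.02,0,0.02],[0,0,0.01,0,0.02],[0.003,-0.01,0,0,0.02],[0.008,-0.02,0,0,0.02],[0.01,-0.03,0,0,0.02],[0.01,-0.03,0,0,0.02],[0.008,-0.03,0,0,0.02],[0.005,-0.03,0,0,0.02]]])

```text
time: 40.55
tool_pos: [617.4, 152.8, 304.6]
tcp_rot: [-179.9, -0.1, 162.7]
ft_force: [-0.3, 0.1, -3.2]
finger_gap: 30.3
grip_force: 59.8
```

>>> servo_tool(plan=[[[0.002,-0.03,0,0,0.02],[0,-0.022,0,0,0.02],[0,-0.014,0,0,0.02],[0,-0.005,0,0,0.02],[0,0,0,0,0.02],[0,0,0,0,0.02],[0,0,-0.01,0,0.02],[0,0,-0.02,0,0.02],[0,0,-0.01,0,0.02],[0,0,-0.004,0,0.02]]])

```text
time: 41.55
tool_pos: [618.3, 84.5, 259.4]
tcp_rot: [-179.9, -0.2, 162.8]
ft_force: [0.1, 0.7, -3.7]
finger_gap: 30.2
grip_force: 59.8
```

>>> servo_tool(plan=[[[0,0,-0.003,0,0.02],[0,0,-0.001,0,0.02],[0,0,-0.001,0,0.02],[0,0,0,0,0.02],[0,0,0,0,0.02]]])

```text
time: 42.05
tool_pos: [619.8, 83.9, 258.0]
tcp_rot: [180.0, 0.1, 162.7]
ft_force: [-0.7, 0.8, 1.6]
finger_gap: 30.7
grip_force: 60.3
```

>>> servo_tool(plan=[[[0,0,0,0,0.035],[0,0,0,0,0.06],[0,0,0,0,0.06],[0,0,0.02,0,0.06],[0,0,0.03,0,0.06],[0,0,0.04,0,0.06],[0,0.02,0,0,0.06],[-0.015,0.04,0,0,0.06],[-0.02,0.04,0,0,0.06],[-0.02,0.04,0,0,0.06]]])

```text
time: 43.05
tool_pos: [563.7, 224.9, 346.9]
tcp_rot: [180.0, 0.0, 162.6]
ft_force: [0.7, 0.1, 0.1]
finger_gap: 60.4
grip_force: 0.0
```

>>> servo_tool(plan=[[[-0.02,0.04,0,0,0.06],[-0.02,0.04,0,0,0.06],[-0.02,0.04,0,0,0.06],[-0.02,0.04,0,0,0.06],[-0.02,0.03,0,0,0.06],[-0.01,0.01,0,0,0.06],[0,0,0,0,0.06],[0,0,0,0,0.06]]])

```text
time: 43.85
tool_pos: [454.8, 423.3, 346.9]
tcp_rot: [-180.0, 0.0, 162.7]
ft_force: [-0.5, 0.5, -0.3]
finger_gap: 60.0
grip_force: 0.0
```

```bash
python3 - <<'E'
from h import *
import h
h.RNG.update(green=((50,120,110),(75,255,255)),yellow=((24,120,130),(35,255,255)),red=((172,120,120),(180,255,255)),red2=((0,120,120),(6,255,255)))
d=optics.snapshot("top"); e=optics.snapshot("scene")
for c,roi in dict(green=(208,144,228,166),yellow=(272,147,293,166),red=(239,166,259,188)).items():
    a,sa=blob(d,c,roi); print(c,a.round(1),sa,plane(d,a,218).round(1))
a,_=blob(d,"blue",(330,170,430,260)); print("blue",plane(d,a,107).round(1))
o=np.hstack([d["frame"][130:300,80:430],e["frame"][60:230,20:430]]); cv2.imwrite("pics/c4.png",o)
print(sense()["tool_pos"])
E
```

```text
green [216.5 154.6] [210 149  14  12 124] [619.4  83.3 218. ]
yellow [281.7 157. ] [275 151  14  13 145] [614.  -62.7 218. ]
red [248.8 176.6] [242 170  14  14 152] [569.   10.8 218. ]
blue [ 525.5 -330.3  107. ]
[455.34439761 422.64047508 346.98783803]
```

View pics/c4.png

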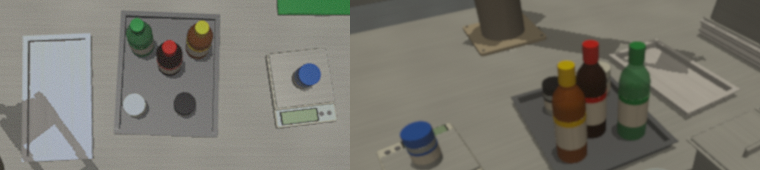

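The bottles are upright within about 1–2 mm of where they started, the jar is centred on the plate, and the white and black jars have not moved.

```bash
python3 -c "
from bench import r
print(r.hand_in())"
```

```text
the job is handed in; nothing more can be done
None
```

The job is handed in at about 44 s: the blue-lidded jar stands in the middle of the scale's plate, and all three bottles are back upright in the bottle tray within about 1–2 mm of their starting spots, by the top camera.

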